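Find the rocking number tile on the letterbox bank and press it home

ROBOT

A 6-joint arm with a two-finger parallel gripper is mounted at the origin on the work surface. World frame = base frame: x ahead of the robot, y to its left, z up, the work surface at z = 0. Lengths are in m, angles in rad, forces in N, time in s.
With the tool pointing down it reaches from about 0.375 to 0.9 m from the base axis. Payload 3.1 kg.
Tool frame: the origin (TCP) lies at the centre of the arm's flange, where the gripper is bolted on; the fingertips stand 173 mm ahead of it and the grasp point (between the pads) lies 155 mm ahead of it; z points along the fingers, x is the direction in which the jaws open and shut, and the axes are right-handed (so a half turn about z gives the same grasp; the last joint's range is limited). The gripper opens to 85 mm and grips with 20 to 120 N. Pads are 22 mm wide; open, the fingers measure 114 mm over their backs; the gripper's body (76 mm by 85 mm) begins 54 mm behind the grasp point. The pads swing forward as they close: fully open they stand 13 mm farther back than shut.
Start: joints at [1.046, 0.527, 1.433, -0, 1.181, -0.178], TCP at [0.212, 0.588, 0.405] pointing down, gripper open.
Joint ranges: [-3.08, 3.08], [-0.75, 2.2], [0.22, 2.44], [-1.43, 4.57], [0, 2.65], [-2.85, 2.85]. Speed limits (rad/s): [2.79, 2.79, 3.14, 3.14, 3.14, 3.14].

INTERFACE

Orientations are given as a unit quaternion [x, y, z, w].
In Python, from station import manip gives the robot as it stands.
- The arm moves only by the shell command python3 -m jog 'ROWS' [OPENING] [FORCE]. ROWS is JSON, a list that holds one entry, the list of rows, each a list of 4 numbers: the shift along the world's x, y, z in mm, then the turn about the world's z in degrees. A call has exactly 8 rows; each row shifts and turns the commanded pose from where the row before left it; what a row does not reach is not made up. A row lasts 1/8 s, in which the tool goes at most 62.5 mm and 10.7 degrees, less where a joint would pass 70% of its speed; a pose out of reach is approached as far as the arm can. A call is refused whole if a number of a shift passes 62.5 or a number of a turn 10.7, either way. A call with a gripper value outside its range is refused whole. OPENING is the opening in per cent of the stroke, from 0 (shut) to 100 (fully open), set as the call begins (- or left out, the last holds). The fingers move at their own pace and stop on an object; FORCE is the grip in N (left out, the last holds). Time passes only in rows, so rows that do not move let the fingers close, or fill a call up. It gives the time, the measured TCP pose, the force and the opening at its end, in the units of the state.
- manip.sense(): the state, without advancing time (a new reading comes with each control period).
- manip.snapshot(name): name is "scene" or "top" or "wrist"; returns the picture (480x640x3 uint8, red, green, blue); there is no depth.
- manip.camera_info(name): a dict with "fx", "fy", "cx", "cy" (pixels), "R" (3x3) and "t" (3): a world point X has camera coordinates R X + t. Camera axes: x right, y down, z forward; pixel columns grow to the right and rows downward; lengths in m; the calibration is good to about 2 mm. A picture is of the moment at which its call begins: read the wrist's pose just before it. camera_info takes no time and is no camera call; for the wrist camera it gives the pose at the moment of the call.
- manip.sign_off(): hands the job in, once; it reports no verdict.
The state is a dict: "t": time; "q": joint angles; "qd": joint speeds; "tau": joint torques, N m; "tcp_pos": TCP position; "tool_rot": TCP orientation; "force": force on the tool from outside, world axes, zero at the start; "ft_torque": the same for the moment, N m; "finger_gap": opening from 0.0 (shut) to 1.0 (fully open).
Only numpy, scipy, OpenCV 4.12 (cv2) and the standard library are available. Lean on these libraries where they do the work, as an engineer would, in place of code of your own. Each camera call takes 0.05 s, during which the arm holds its last target. There are 200 camera calls.

TASK

One of the six number tiles on the letterbox doors is not pushed fully home on its stud. Press near the edge of the tiles with a fingertip, one after another, until you find the one that rocks, then press that tile in over its middle until it sits flat and flush on its door like the others. Only press: do not pull or lift any tile, and leave the loose lock and the bunch of keys that lie on the doors where they are.

Things in the scene. Friction and masses are not known exactly. Their poses are not given: they have to be found in the camera images.
- bank: stainless-steel letterbox bank lying on its back on the bench, doors up, heavy and fixed: 300 (x) x 652 (y) mm, door faces 100 mm above the bench. Origin: centre of its underside; x points to the letterboxes' top edge, y to their left. Two rows of three doors, centres at x -70 and +70 mm, y +210, 0 and -210 mm.
- bank_face (a point): centre of the bank's front, level with the door faces, axes as the bank's. Each door has a mail slot along its +x side, a round black lock (26 mm across, 5.5 mm high) 20 mm to -x and 75 mm to +y of the door's centre, and a number tile centred 20 mm to -x and 10 mm to -y of the door's centre.
- key_1 (a point): top of the black head of a key left standing in the lock of the -x, +y door: head 21 x 8 mm, top 41 mm above the door face; its wire ring reaches 47 mm. Fixed; leave it.
- key_2 (a point): top of the head of a like key in the lock of the +x, -y door; fixed, leave it.
- tile_a: one of six identical plain square black number tiles (blank), 60 x 60 mm and 4 mm thick, one on each door; any tile may be on any door. Origin: centre of its underside, over its stud; x and y along its sides (parallel to the bank's), z out of its face. Seated it lies flat on the door: origin 100 mm and top 104 mm above the bench.
- tile_b: like tile_a. Five of the six tiles are seated: pressed at an edge they give less than 1 mm (0.03 rad). One, any of them, has its push-in stud only part-way in: it stands 4 to 5 mm proud, level, and rocks when pressed off its middle.
- tile_c: like tile_a. How the unseated tile rocks: pressed 20 mm off its middle it takes only about 1 N to tip it 0.1 to 0.15 rad about its stud, until that edge meets the door; let go, it springs back level.
- tile_d: like tile_a. The unseated tile's stud is a tight push fit: it goes down only when more than about 8 N acts on it, and stays where it is left. A push over the middle acts fully on the stud, a push near an edge hardly at all. 12 to 20 N over the middle seats it.
- tile_e: like tile_a.
- tile_f: like tile_a.
- spare_lock: loose cam lock barrel, 25 mm across and 32 mm tall, standing on a door of the bank; origin at the centre of its foot
- key_bunch: two loose keys with black heads on a small ring, about 60 x 50 mm and 6 mm high, lying on a door of the bank; origin at its underside

How it is judged:
By the outcome, as a careful person would: the job done as asked, in the order asked, and still so for the second after the job is handed in, with the robot touching nothing.
It also fails if it takes over 64 s, if anything falls off the work surface, if the arm or the gripper's body presses on something with over 40 N, if the wrist force passes 120 N, or if a joint passes its speed limit or range.

## Working session

There is one attempt and no reset: what is moved stays moved. The work goes in short steps, Python scripts to look and compute and a shell command to move; the robot and the scene stay as the last step left them, time stands still between calls to the robot, and variables do not carry over. Pictures are saved under pics/ and viewed, about 8 in all and at most 12, crops included, and the job is handed in when it is done.

```bash
mkdir -p pics; ls; python3 - <<'E'
from station import manip
import cv2
for n in ("top","scene"):
    cv2.imwrite(f"pics/{n}0.png",manip.snapshot(n)[:,:,::-1])
    c=manip.camera_info(n);print(n,c)
s=manip.sense();print(s)
E
```

```text
pics
top {'fx': 475.25468893762456, 'fy': 475.25468893762456, 'cx': 309.62889410166, 'cy': 231.2147464899528, 'R': array([[ 2.45059555e-04, -9.99994889e-01,  3.18790033e-03],
       [-9.95364960e-01, -5.50500644e-04, -9.61680429e-02],
       [ 9.61693063e-02, -3.14955739e-03, -9.95360008e-01]]), 't': array([0.05034777, 0.52220262, 0.94616851])}
scene {'fx': 616.1894189201383, 'fy': 616.1894189201383, 'cx': 327.7268912303032, 'cy': 237.5420470172388, 'R': array([[-0.83465374,  0.55020578,  0.02503473],
       [ 0.29290408,  0.48190623, -0.82581692],
       [-0.46643364, -0.68193841, -0.56338235]]), 't': array([ 0.42913764, -0.08867315,  1.27639688])}
{'t': 0.1, 'q': array([ 1.04550479e+00,  5.28381466e-01,  1.43378438e+00,  2.46155412e-05,
        1.18139079e+00, -1.78486172e-01]), 'qd': array([ 1.14728858e-03,  6.35196347e-05, -4.04904718e-03, -1.97136101e-03,
        1.26165227e-03,  1.67743972e-04]), 'tau': array([-3.28943861e-05, -4.43304169e+01, -1.78586054e+01, -2.10182689e-04,
        3.85441774e-03,  2.59466117e-05]), 'tcp_pos': array([0.21223787, 0.58753082, 0.40382281]), 'tool_rot': array([ 8.18505538e-01,  5.74497799e-01, -8.95934894e-04,  4.02164234e-04]), 'force': array([ 0.25780749, -0.51387002,  0.16515403]), 'ft_torque': array([ 0.03939396, -0.02417416,  0.05816766]), 'finger_gap': 1.0004634733798619}
```

View pics/top0.png

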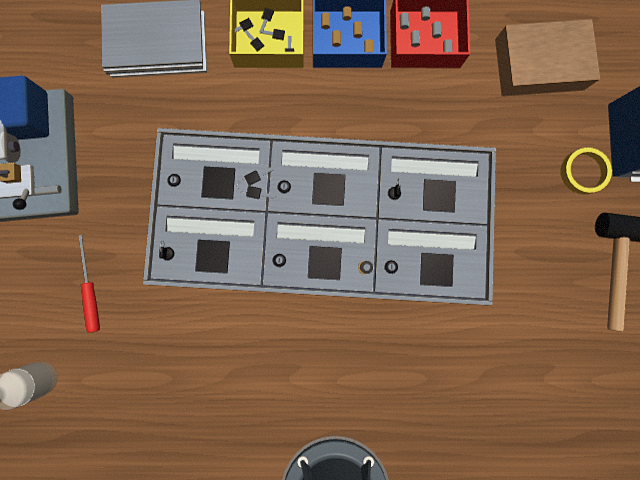

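View pics/scene0.png

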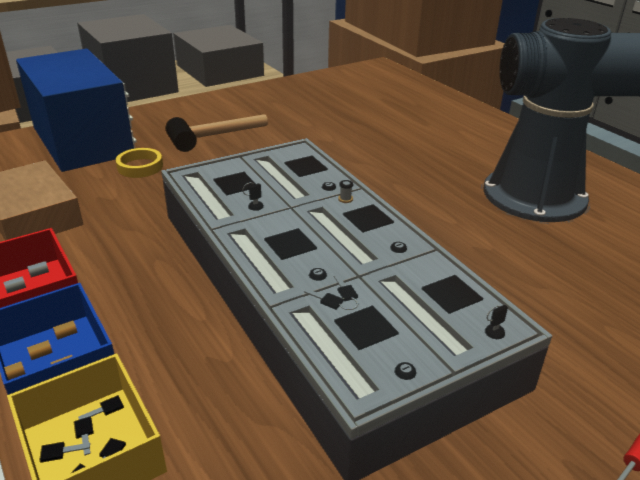

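```bash
cat > h.py <<'E'
import numpy as np,cv2
from station import manip
def ray(c,u,v,z):
    R,t=np.array(c["R"]),np.array(c["t"]); o=-R.T@t
    d=R.T@np.array([(u-c["cx"])/c["fx"],(v-c["cy"])/c["fy"],1]); return (o+d*(z-o[2])/d[2])[:2]
def proj(c,X):
    p=np.array(c["R"])@X+np.array(c["t"]); return c["fx"]*p[0]/p[2]+c["cx"],c["fy"]*p[1]/p[2]+c["cy"]
E
python3 - <<'E'
from h import *
from scipy.optimize import least_squares
im=cv2.imread("pics/top0.png");c=manip.camera_info("top")
m=(im.max(2)<75).astype(np.uint8);m[:125]=0;m[310:]=0;m[:,:145]=0;m[:,500:]=0
n,l,st,ce=cv2.connectedComponentsWithStats(m)
W=[]
for i in range(1,n):
    if 500<st[i,4]<2500 and .8<st[i,2]/st[i,3]<1.25: print(ce[i],st[i]); W.append(ray(c,*ce[i],.104))
W=np.array(W);print(W.round(4))
L=np.array([[x-20,y-10] for x in(70,-70) for y in(210,0,-210)])/1000
def T(p): 
    a=p[2];R=np.array([[np.cos(a),-np.sin(a)],[np.sin(a),np.cos(a)]]);return L@R.T+p[:2]
# order W to L by nearest
def f(p):
    t=T(p);return np.concatenate([w-t[np.argmin(((t-w)**2).sum(1))] for w in W])
r=least_squares(f,[W[:,0].mean()+.02,W[:,1].mean()+.01,-.04])
print(r.x,np.degrees(r.x[2]),(r.fun*1000).round(1));print(T(r.x).round(4))
p=r.x
E
```

```text
[218.07327141 182.23529412] [201 166  34  33 969]
[323.6969697 189.0625   ] [312 173  32  32 528]
[442.54388715 198.01253918] [423 180  33  32 638]
[212.30860534 255.81998022] [ 195  240   35   33 1011]
[324.25992063 262.34325397] [ 308  246   34   34 1008]
[436.38090551 269.17913386] [ 420  253   34   33 1016]
[[ 0.6077  0.2243]
 [ 0.5947  0.0242]
 [ 0.5778 -0.2006]
 [ 0.4683  0.2324]
 [ 0.4562  0.0235]
 [ 0.4436 -0.1855]]
[ 0.54532243  0.02843985 -0.0633193 ] -3.627928429232311 [-0.2 -0.6  0.2  8.9 -3.5 -6.3  0.2 -1.3  1.4 -0.7  2.  -0.1]
[[ 0.6079  0.2249]
 [ 0.5946  0.0153]
 [ 0.5813 -0.1943]
 [ 0.4682  0.2337]
 [ 0.4549  0.0242]
 [ 0.4416 -0.1854]]
```

```bash
python3 - <<'E'
from h import *
from scipy.optimize import least_squares
c=manip.camera_info("top")
P=[(217.7,182.2),(328,188.7),(439.2,195.7),(212.3,255.8),(324.3,262.3),(436.4,269.2)]
W=np.array([ray(c,*p,.104) for p in P])
L=np.array([[x-20,y-10] for x in(70,-70) for y in(210,0,-210)])/1000
def T(p,L=L):
    a=p[2];R=np.array([[np.cos(a),-np.sin(a)],[np.sin(a),np.cos(a)]]);return L@R.T+p[:2]
r=least_squares(lambda p:(W-T(p)).ravel(),[.545,.028,-.06])
print(r.x,np.degrees(r.x[2]),(r.fun*1000).round(1));print("centres\n",T(r.x).round(4))
for d in (-22,22): print(d,T(r.x,L+[d/1000,0]).round(4).tolist())
im=cv2.imread("pics/top0.png")
for q,h in ((T(r.x),.104),(T(r.x,L+[0,.085]),.1055)):
    for w in q: cv2.circle(im,tuple(int(round(v)) for v in proj(c,np.r_[w,h])),2,(0,255,0),-1)
for w in T(r.x,np.array([[.15,.326],[.15,-.326],[-.15,.326],[-.15,-.326]])): cv2.circle(im,tuple(int(round(v)) for v in proj(c,np.r_[w,.1])),2,(0,0,255),-1)
cv2.imwrite("pics/chk.png",cv2.resize(im[120:310,140:500],None,fx=2.2,fy=2.2))
E
```

```text
[ 0.54616802  0.02829671 -0.05958297] -3.4138528255803635 [-0.2  0.  -0.   0.7 -0.8 -0.1  0.1 -0.9  0.6 -0.2  0.3  0.4]
centres
 [[ 0.608   0.225 ]
 [ 0.5955  0.0153]
 [ 0.583  -0.1943]
 [ 0.4682  0.2333]
 [ 0.4557  0.0237]
 [ 0.4432 -0.186 ]]
-22 [[0.586, 0.2263], [0.5735, 0.0166], [0.561, -0.193], [0.4463, 0.2346], [0.4338, 0.025], [0.4213, -0.1846]]
22 [[0.6299, 0.2237], [0.6174, 0.014], [0.6049, -0.1956], [0.4902, 0.232], [0.4777, 0.0224], [0.4652, -0.1873]]
```

View pics/chk.png

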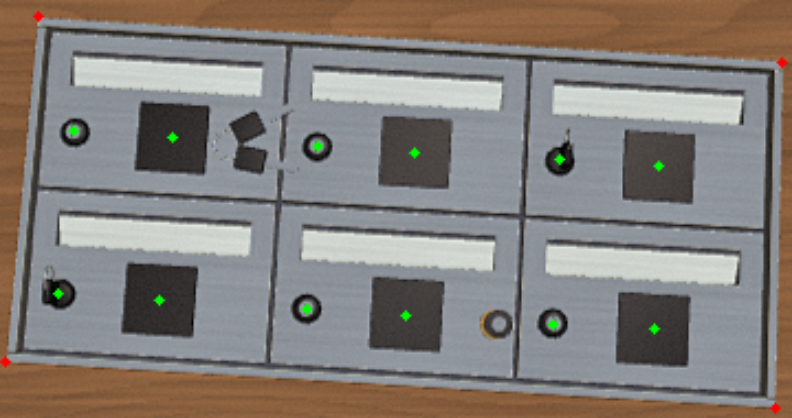

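```bash
python3 -m jog '[[[30,-44,0,2.1],[30,-44,0,2.1],[30,-44,0,2.1],[30,-44,0,2.1],[29,-44,0,2.1],[29,-44,0,2],[29,-44,0,2],[29,-45,0,2]]]' 0 20; python3 -m jog '[[[0,0,-20,0],[0,0,-20,0],[0,0,-20,0],[0,0,-15,0],[0,0,-10,0],[0,0,-5,0],[0,0,0,0],[0,0,0,0]]]'; python3 -c "
from h import *
import numpy as np
s=manip.sense();print(s)
c=manip.camera_info('wrist');im=manip.snapshot('wrist');cv2.imwrite('pics/w1.png',im[:,:,::-1])"
```

```text
t: 1.1
tcp_pos: [0.449, 0.2333, 0.4045]
tool_rot: [0.727, 0.686, -0.0, -0.0]
force: [0.9, 0.3, 0.0]
finger_gap: 0.003
t: 2.1
tcp_pos: [0.4486, 0.2349, 0.3152]
tool_rot: [0.728, 0.686, 0.0, 0.0]
force: [-0.2, -0.4, -0.1]
finger_gap: -0.004
{'t': 2.1, 'q': array([ 2.61327946e-01,  5.05344186e-01,  1.81427257e+00, -1.66712288e-05,
        8.20931890e-01, -1.25072262e+00]), 'qd': array([ 0.00110277, -0.00507333, -0.00293706, -0.00162017, -0.0021754 ,
        0.00013704]), 'tau': array([-1.13613450e-02, -3.68524575e+01, -1.16176844e+01, -6.12254371e-04,
        3.58205849e-03,  2.13674633e-05]), 'tcp_pos': array([0.44857417, 0.23486805, 0.31516768]), 'tool_rot': array([7.27564552e-01, 6.86039030e-01, 4.56522488e-04, 2.53199289e-04]), 'force': array([-0.22039091, -0.35818163, -0.1123073 ]), 'ft_torque': array([ 0.03937796,  0.03296796, -0.00519064]), 'finger_gap': -0.004043554100491717}
```

View pics/w1.png

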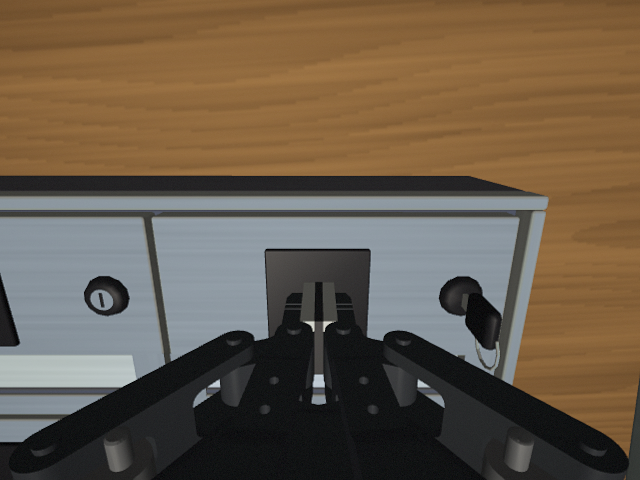

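```bash
python3 -m jog '[[[0,0,-15,0],[0,0,-10,0],[0,0,-5,0],[0,0,-2.5,0],[0,0,-2,0],[0,0,-2,0],[0,0,0,0],[0,0,0,0]]]'; python3 -m jog '[[[0,0,-0.5,0],[0,0,-0.5,0],[0,0,-0.5,0],[0,0,-0.5,0],[0,0,-0.5,0],[0,0,0,0],[0,0,0,0],[0,0,0,0]]]'
```

```text
t: 3.15
tcp_pos: [0.4484, 0.2348, 0.2784]
tool_rot: [0.728, 0.686, 0.0, 0.0]
force: [-0.1, -0.2, -0.6]
finger_gap: -0.005
t: 4.15
tcp_pos: [0.4483, 0.2348, 0.2771]
tool_rot: [0.728, 0.686, 0.0, 0.0]
force: [-2.2, -0.4, 11.4]
finger_gap: -0.0
```

```bash
python3 -m jog '[[[0,0,30,0],[-3,-52.5,0,0],[-3,-52.5,0,0],[-3,-52.5,0,0],[-3.5,-52.5,0,0],[0,0,-15,0],[0,0,-8,0],[0,0,-4.5,0]]]'; python3 -m jog '[[[0,0,0,0],[0,0,0,0],[0,0,-0.5,0],[0,0,-0.5,0],[0,0,-0.5,0],[0,0,-0.4,0],[0,0,0,0],[0,0,0,0]]]'
```

```text
t: 5.15
tcp_pos: [0.4358, 0.0249, 0.2783]
tool_rot: [0.727, 0.687, -0.001, 0.0]
force: [-3.4, -4.0, 15.0]
finger_gap: -0.002
t: 6.15
tcp_pos: [0.4359, 0.0253, 0.2773]
tool_rot: [0.727, 0.686, 0.0, 0.0]
force: [-1.2, 0.7, 11.9]
finger_gap: -0.001
```

```bash
python3 -m jog '[[[0,0,0.5,0],[0,0,0.5,0],[0,0,0.5,0],[0,0,0.4,0],[0,0,0,0],[0,0,0,0],[0,0,0,0],[0,0,0,0]]]'
```

```text
t: 7.15
tcp_pos: [0.4359, 0.0248, 0.2782]
tool_rot: [0.728, 0.686, -0.0, -0.0]
force: [-0.2, -0.4, -0.6]
finger_gap: 0.002
```

```bash
python3 -m jog '[[[0,0,50,0],[-3,-52.5,0,0],[-3,-52.5,0,0],[-3,-52.5,0,0],[-3.5,-52.5,0,0],[0,0,-25,0],[0,0,-12,0],[0,0,-6,0]]]'; python3 -m jog '[[[0,0,-2,0],[0,0,-2,0],[0,0,-1.5,0],[0,0,-1.5,0],[0,0,0,0],[0,0,0,0],[0,0,0,0],[0,0,0,0]]]';python3 -m jog '[[[0,0,-0.5,0],[0,0,-0.5,0],[0,0,-0.5,0],[0,0,-0.4,0],[0,0,0,0],[0,0,0,0],[0,0,0,0],[0,0,0,0]]]'
```

```text
t: 8.15
tcp_pos: [0.4231, -0.1845, 0.2845]
tool_rot: [0.727, 0.686, -0.0, -0.001]
force: [-0.4, 0.9, 0.4]
finger_gap: -0.002
t: 9.15
tcp_pos: [0.4234, -0.1853, 0.2783]
tool_rot: [0.728, 0.686, 0.0, 0.0]
force: [-0.2, -0.3, -0.1]
finger_gap: 0.0
t: 10.15
tcp_pos: [0.4233, -0.1852, 0.2771]
tool_rot: [0.728, 0.686, -0.0, 0.0]
force: [-2.5, 1.0, 8.4]
finger_gap: -0.001
```

```bash
python3 -m jog '[[[0,0,50,0],[35,-2,0,0],[35,-2,0,0],[35,-2,0,0],[35,-2,0,0],[0,0,-23,0],[0,0,-12,0],[0,0,-6,0]]]'; python3 -m jog '[[[0,0,-2,0],[0,0,-2,0],[0,0,-1.5,0],[0,0,-1.5,0],[0,0,0,0],[0,0,0,0],[0,0,0,0],[0,0,0,0]]]'
```

```text
t: 11.15
tcp_pos: [0.5628, -0.193, 0.2843]
tool_rot: [0.728, 0.686, -0.0, -0.001]
force: [-0.8, -0.1, 0.1]
finger_gap: -0.003
t: 12.15
tcp_pos: [0.5634, -0.1932, 0.2784]
tool_rot: [0.728, 0.686, 0.0, 0.0]
force: [0.9, 0.4, 0.1]
finger_gap: 0.001
```

```bash
python3 -m jog '[[[0,0,-0.5,0],[0,0,-0.5,0],[0,0,-0.5,0],[0,0,-0.4,0],[0,0,0,0],[0,0,0,0],[0,0,0,0],[0,0,0,0]]]';python3 -m jog '[[[0,0,40,0],[0,0,40,0],[0,0,0,0],[3,52.5,0,0],[3,52.5,0,0],[3,52.5,0,0],[3.5,52.5,0,0],[0,0,0,0]]]'; python3 -m jog '[[[0,0,-30,0],[0,0,-25,0],[0,0,-12,0],[0,0,-6,0],[0,0,-2.5,0],[0,0,-2.5,0],[0,0,0,0],[0,0,0,0]]]'
```

```text
t: 13.15
tcp_pos: [0.5633, -0.1932, 0.2772]
tool_rot: [0.728, 0.686, 0.0, 0.0]
force: [-2.7, 0.9, 5.4]
finger_gap: 0.002
t: 14.15
tcp_pos: [0.5751, 0.0204, 0.3551]
tool_rot: [0.726, 0.688, -0.001, -0.001]
force: [-0.1, 0.7, 0.5]
finger_gap: -0.002
t: 15.15
tcp_pos: [0.576, 0.0168, 0.2788]
tool_rot: [0.728, 0.686, 0.0, 0.0]
force: [-0.1, 0.1, 0.5]
finger_gap: -0.001
```

```bash
python3 -m jog '[[[0,0,-0.5,0],[0,0,-0.5,0],[0,0,-0.5,0],[0,0,-0.5,0],[0,0,0,0],[0,0,0,0],[0,0,0,0],[0,0,0,0]]]'
```

```text
t: 16.15
tcp_pos: [0.5759, 0.0168, 0.2772]
tool_rot: [0.728, 0.686, 0.0, 0.0]
force: [-2.0, -0.5, 5.7]
finger_gap: 0.001
```

```bash
python3 -m jog '[[[0,0,50,0],[3,52.5,0,0],[3,52.5,0,0],[3,52.5,0,0],[3.5,52,0,0],[0,0,-20,0],[0,0,-12,0],[0,0,-6,0]]]'; python3 -m jog '[[[0,0,-3,0],[0,0,-2,0],[0,0,-2,0],[0,0,-1.5,0],[0,0,-1.5,0],[0,0,0,0],[0,0,0,0],[0,0,0,0]]]'
```

```text
t: 17.15
tcp_pos: [0.5882, 0.2257, 0.2873]
tool_rot: [0.728, 0.686, -0.001, -0.0]
force: [1.0, -0.3, -0.1]
finger_gap: -0.002
t: 18.15
tcp_pos: [0.5884, 0.2263, 0.2785]
tool_rot: [0.728, 0.686, 0.0, 0.0]
force: [-0.7, -0.1, 0.3]
finger_gap: -0.002
```

```bash
python3 -m jog '[[[0,0,-0.5,0],[0,0,-0.5,0],[0,0,-0.5,0],[0,0,-0.5,0],[0,0,0,0],[0,0,0,0],[0,0,0,0],[0,0,0,0]]]'; python3 -c "
from h import *
cv2.imwrite('pics/sc2.png',manip.snapshot('scene')[:,:,::-1]);cv2.imwrite('pics/w2.png',manip.snapshot('wrist')[:,:,::-1])"
```

```text
t: 19.15
tcp_pos: [0.5883, 0.2263, 0.2772]
tool_rot: [0.728, 0.686, 0.0, 0.0]
force: [-1.6, 0.3, 5.4]
finger_gap: -0.001
```

View pics/w2.png

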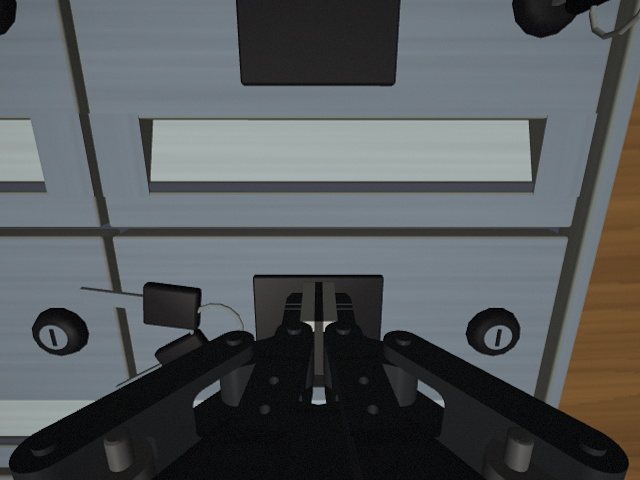

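```bash
python3 - <<'E'
from h import *
a=cv2.imread('pics/scene0.png');b=cv2.imread('pics/sc2.png')
c=manip.camera_info('scene')
C=[(.608,.225),(.5955,.0153),(.583,-.1943),(.4682,.2333),(.4557,.0237),(.4432,-.186)]
rows=[]
for n,(x,y) in zip("FL FM FR NL NM NR".split(),C):
    u,v=map(int,proj(c,np.array([x,y,.104])))
    A,B=[cv2.resize(i[v-30:v+30,u-38:u+38],None,fx=3.4,fy=3.2,interpolation=cv2.INTER_CUBIC) for i in (a,b)]
    cv2.putText(A,n,(5,20),0,.6,(0,0,255),2)
    print(n,(u,v),np.abs(A.astype(int)-B).mean().round(2))
    rows.append(np.hstack([A,B]))
# 3 rows x 2 blocks 
o=np.vstack([np.hstack([rows[i],rows[i+3]]) for i in range(3)])
cv2.imwrite('pics/cmp.png',cv2.resize(o,(800,int(o.shape[0]*800/o.shape[1]))))
E
```

```text
FL (365, 325) 21.21
FM (290, 242) 15.28
FR (235, 181) 14.91
NL (451, 292) 13.85
NM (367, 219) 45.72
NR (305, 164) 14.42
```

View pics/cmp.png

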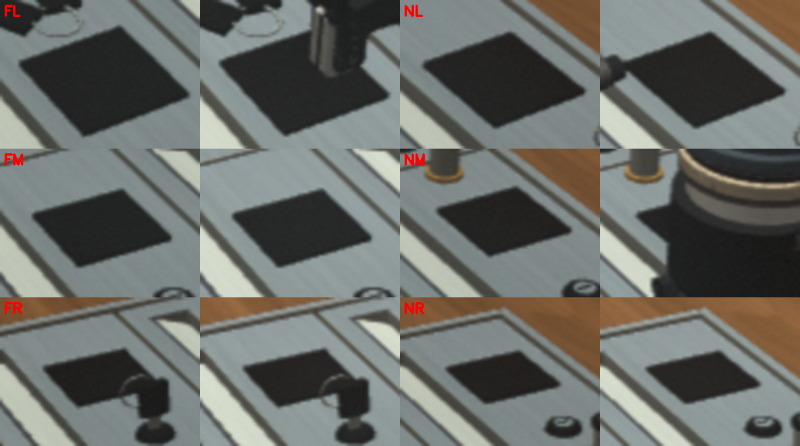

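```bash
python3 -m jog '[[[0,0,50,0],[0,0,50,0],[-20,40,0,0],[-20,50,0,0],[-30,50,0,0],[-30,50,0,0],[-20,20,0,0],[0,0,0,0]]]'; python3 - <<'E'
from h import *
b=manip.snapshot('scene')[:,:,::-1].copy();cv2.imwrite('pics/sc3.png',b);cv2.imwrite('pics/top3.png',manip.snapshot('top')[:,:,::-1])
a=cv2.imread('pics/scene0.png')
c=manip.camera_info('scene')
C=[(.608,.225),(.5955,.0153),(.583,-.1943),(.4682,.2333),(.4557,.0237),(.4432,-.186)]
rows=[]
ga,gb=[cv2.cvtColor(i,cv2.COLOR_BGR2GRAY).astype(np.float32) for i in(a,b)]
for n,(x,y) in zip("FL FM FR NL NM NR".split(),C):
    u,v=map(int,proj(c,np.array([x,y,.104]))); sl=np.s_[v-24:v+24,u-34:u+34]
    def cen(g):
        w=np.clip(70-g[sl],0,30)/30; w[:, :]*=1
        yy,xx=np.mgrid[:48,:68]; return (xx*w).sum()/w.sum()+u-34,(yy*w).sum()/w.sum()+v-24,w.sum()
    print(n,np.round(cen(ga),2),np.round(cen(gb),2),np.abs(ga[sl]-gb[sl]).mean().round(2))
    A,B=[cv2.resize(i[v-30:v+30,u-38:u+38],(200,150),interpolation=cv2.INTER_CUBIC) for i in (a,b)]
    cv2.putText(A,n,(5,20),0,.6,(0,0,255),2); rows.append(np.hstack([A,B]))
cv2.imwrite('pics/cmp3.png',np.vstack([np.hstack([rows[i],rows[i+3]]) for i in range(3)]))
E
```

```text
t: 20.25
tcp_pos: [0.4665, 0.4379, 0.3761]
tool_rot: [0.726, 0.687, -0.0, -0.0]
force: [0.6, -0.2, 0.4]
finger_gap: 0.001
FL [ 364.46  326.22 1578.67] [ 364.45  326.23 1579.2 ] 0.93
FM [289.93 243.6  903.07] [289.93 243.6  902.7 ] 0.87
FR [239.44 185.19 744.27] [239.44 185.22 743.77] 0.88
NL [ 451.83  293.66 1225.83] [ 451.84  293.65 1225.5 ] 0.91
NM [367.51 217.56 764.73] [367.29 219.49 766.17] 7.02
NR [306.83 167.05 528.7 ] [306.83 167.05 529.8 ] 0.86
```

View pics/cmp3.png

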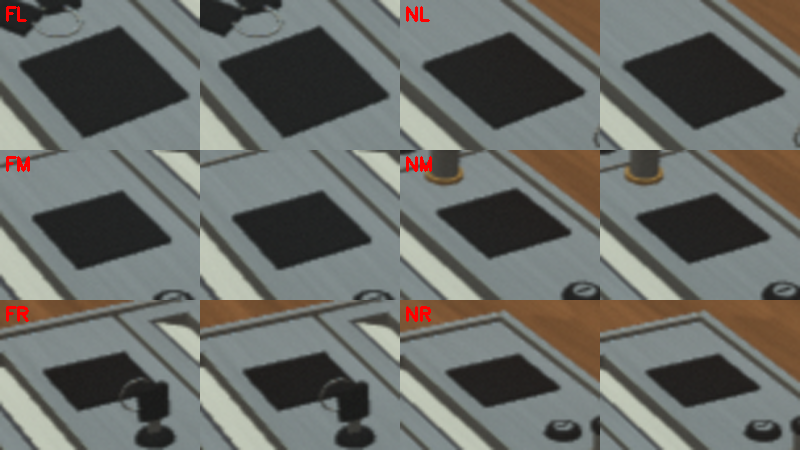

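```bash
python3 -c "
from h import *
c=manip.camera_info('scene');print((proj(c,np.array([.4557,.0237,.104]))[1]-proj(c,np.array([.4557,.0237,.1085]))[1])/4.5,'px/mm')"
python3 -m jog '[[[-1,-52,0,0],[-2,-52,0,0],[-2,-52,0,0],[-2,-52,0,0],[-2,-52,0,0],[-2,-52,0,0],[-1,-52,0,0],[0,-48.5,0,0]]]'; python3 -m jog '[[[0,0,-20,0],[0,0,-30,0],[0,0,-20,0],[0,0,-12,0],[0,0,-6,0],[0,0,-3,0],[0,0,0,0],[0,0,0,0]]]'
```

```text
0.5263470791016087 px/mm
t: 21.35
tcp_pos: [0.4564, 0.0205, 0.3767]
tool_rot: [0.729, 0.685, 0.0, 0.001]
force: [0.1, -0.1, -0.8]
finger_gap: -0.001
t: 22.35
tcp_pos: [0.4565, 0.0238, 0.2859]
tool_rot: [0.728, 0.686, 0.0, 0.0]
force: [0.4, -0.2, -0.8]
finger_gap: -0.002
```

```bash
python3 -m jog '[[[0,0,-2,0],[0,0,-2,0],[0,0,-2,0],[0,0,-1,0],[0,0,-0.5,0],[0,0,0,0],[0,0,0,0],[0,0,0,0]]]'; python3 -m jog '[[[0,0,-0.4,0],[0,0,-0.4,0],[0,0,0,0],[0,0,0,0],[0,0,0,0],[0,0,0,0],[0,0,0,0],[0,0,0,0]]]'
```

```text
t: 23.35
tcp_pos: [0.4563, 0.0238, 0.278]
tool_rot: [0.728, 0.686, -0.0, -0.0]
force: [-0.1, -0.7, 3.7]
finger_gap: 0.001
t: 24.35
tcp_pos: [0.4563, 0.0238, 0.2775]
tool_rot: [0.728, 0.686, 0.0, 0.0]
force: [-1.9, -0.0, 7.3]
finger_gap: 0.003
```

```bash
python3 -m jog '[[[0,0,-0.4,0],[0,0,-0.4,0],[0,0,0,0],[0,0,0,0],[0,0,0,0],[0,0,0,0],[0,0,0,0],[0,0,0,0]]]'; python3 -m jog '[[[0,0,-0.3,0],[0,0,-0.2,0],[0,0,0,0],[0,0,0,0],[0,0,0,0],[0,0,0,0],[0,0,0,0],[0,0,0,0]]]'
```

```text
t: 25.35
tcp_pos: [0.4563, 0.0238, 0.2771]
tool_rot: [0.728, 0.686, 0.0, 0.0]
force: [-1.5, -0.0, 11.2]
finger_gap: -0.0
t: 26.35
tcp_pos: [0.4562, 0.0238, 0.277]
tool_rot: [0.728, 0.686, 0.0, 0.0]
force: [-2.0, -0.2, 15.1]
finger_gap: -0.003
```

```bash
python3 -m jog '[[[0,0,-0.2,0],[0,0,0,0],[0,0,0,0],[0,0,0,0],[0,0,0,0],[0,0,0,0],[0,0,0,0],[0,0,0,0]]]'; python3 -m jog '[[[0,0,40,0],[0,0,60,0],[0,50,0,0],[0,62,0,0],[0,62,0,0],[0,62,0,0],[0,62,0,0],[0,62,0,0]]]';  python3 -m jog '[[[0,50,0,0],[0,0,0,0],[0,0,0,0],[0,0,0,0],[0,0,0,0],[0,0,0,0],[0,0,0,0],[0,0,0,0]]]'; python3 - <<'E'
from h import *
a=cv2.imread('pics/scene0.png');b=manip.snapshot('scene')[:,:,::-1].copy();cv2.imwrite('pics/sc4.png',b)
c=manip.camera_info('scene');ga,gb,g3=[cv2.cvtColor(i,cv2.COLOR_BGR2GRAY).astype(np.float32) for i in(a,b,cv2.imread('pics/sc3.png'))]
C=[(.608,.225),(.5955,.0153),(.583,-.1943),(.4682,.2333),(.4557,.0237),(.4432,-.186)]
yy,xx=np.mgrid[:48,:68]
for n,(x,y) in zip("FL FM FR NL NM NR".split(),C):
    pu,pv=proj(c,np.array([x,y,.104]));u,v=int(pu),int(pv);sl=np.s_[v-24:v+24,u-34:u+34]
    def cen(g):
        w=np.clip(70-g[sl],0,30)/30;return np.round(((xx*w).sum()/w.sum()+u-34,(yy*w).sum()/w.sum()+v-24),2)
    print(n,(round(pu,1),round(pv,1)),cen(ga),cen(g3),cen(gb))
u,v=366,219
o=np.hstack([i[v-75:v+75,u-100:u+100] for i in (a,b)]);cv2.imwrite('pics/fin.png',cv2.resize(o,(800,300),interpolation=cv2.INTER_CUBIC))
E
```

```text
t: 27.35
tcp_pos: [0.4563, 0.0238, 0.2769]
tool_rot: [0.728, 0.686, 0.0, 0.0]
force: [-3.8, 0.1, 16.2]
finger_gap: 0.001
t: 28.35
tcp_pos: [0.4562, 0.3859, 0.3752]
tool_rot: [0.728, 0.686, 0.0, 0.0]
force: [1.2, -0.5, 0.1]
finger_gap: -0.001
t: 29.35
tcp_pos: [0.4564, 0.4336, 0.3757]
tool_rot: [0.728, 0.686, 0.0, 0.0]
force: [-0.3, -0.5, -0.5]
finger_gap: -0.003
FL (np.float64(365.7), np.float64(325.9)) [364.46 326.22] [364.45 326.23] [364.45 326.23]
FM (np.float64(290.0), np.float64(242.3)) [289.93 243.6 ] [289.93 243.6 ] [289.94 243.61]
FR (np.float64(235.3), np.float64(181.9)) [239.44 185.19] [239.44 185.22] [239.44 185.22]
NL (np.float64(451.9), np.float64(292.5)) [451.83 293.66] [451.84 293.65] [451.84 293.67]
NM (np.float64(367.9), np.float64(219.1)) [367.51 217.56] [367.29 219.49] [367.28 219.92]
NR (np.float64(305.8), np.float64(164.8)) [306.83 167.05] [306.83 167.05] [306.85 167.04]
```

View pics/fin.png

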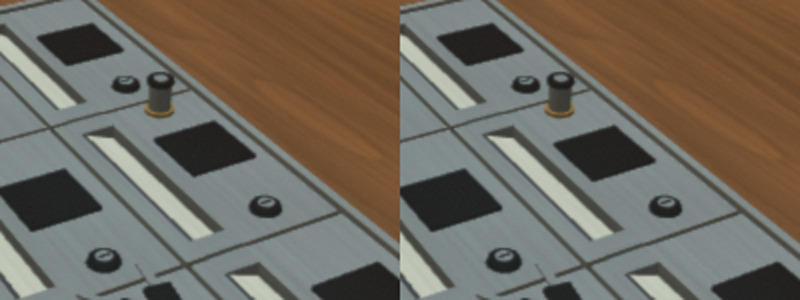

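```bash
python3 -c "
from station import manip
print(manip.sign_off())"
```

```text
the job is handed in; nothing more can be done
None
```

The unseated tile, on the middle door of the near (-x) row, is now pressed home. However, my edge press did most of the seating, not the press over the middle.

**What went wrong:** I came down on that tile's edge too fast (15 N at contact). That pushed the stud about 3.7 mm in, so I never felt the gentle 1 N rock you asked for. I first read the tile as seated and checked the other three. A before/after comparison of the scene pictures then showed it was the only tile that had moved.

**Edge presses:** I pressed all six tiles near the edge. The other five were firm: the fingertip stopped about 104 mm above the bench at 5–11 N, and their image positions did not change (within 0.03 px).

**Seating:** I then pressed the tile over its middle, slowly, up to 16 N. It went from about 0.8 mm proud until the fingertip stopped at 104 mm, level with the others.

**Last checks:**
- **Tile height:** the final picture shows the tile dropped about 4.5 mm in all, which fits the stated 4–5 mm.
- **Other items:** the loose lock looks unmoved in the last close-up picture. The key bunch looked unmoved in the crops taken before the middle press, and I did not compare it again afterwards.
- **Arm:** it was clear of everything at hand-in, at about 29 s.
- **Not checked:** I did not press the tile's edge again after seating it.

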